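# Find the lid lane with the right drag

### The arm

A 6-joint arm with a two-finger parallel gripper is mounted at the origin on the work surface. World frame = base frame: x ahead of the robot, y to its left, z up, the work surface at z = 0. Lengths are in m, angles in rad, forces in N, time in s.
With the tool pointing down it reaches from about 0.25 to 0.775 m from the base axis. Payload 4 kg.
Tool frame: the origin (TCP) lies between the finger pads; the fingertips stand 19 mm ahead of it and the grasp point (between the pads) is the TCP; z points along the fingers, y is the line along which they close (so a half turn about z gives the same grasp; the last joint's range is limited). The gripper opens to 94 mm and grips with 3 to 60 N. Pads are 16 mm wide; open, the fingers measure 119 mm over their backs; the gripper's body (75 mm by 177 mm) begins 78 mm behind the grasp point.
Start: joints at [1.219, 0.087, 1.371, -0, 1.684, -0.103], TCP at [0.135, 0.533, 0.195] pointing down, gripper open.
Joint ranges: [-3.1, 3.1], [-0.76, 2.03], [0.27, 2.55], [-1.08, 4.22], [0.17, 2.65], [-2.57, 2.57]. Speed limits (rad/s): [2.79, 2.79, 3.14, 3.14, 3.14, 3.14].

### API

Orientations are given as a unit quaternion [w, x, y, z].
In Python, from bench import r gives the robot as it stands.
- The arm moves only by the shell command python3 -m pendant 'ROWS' [OPENING] [FORCE]. ROWS is a JSON object of lists of equal length, an entry for each row: "linear": the shift along the tool's x, y, z in mm, a list of three; "rot": the turn, a rotation vector about the tool's x, y, z in rad, a list of three. A call has 1 to 12 rows; each row shifts and turns the commanded pose from where the row before left it, along the tool's axes as they then stand; what a row does not reach is not made up. A row lasts 1/12 s, in which the tool goes at most 41.7 mm and 7.16 degrees, less where a joint would pass 70% of its speed; a pose out of reach is approached as far as the arm can. A call is refused whole if a number of a shift passes 41.7 or a number of a turn 0.125, either way. A call with a gripper value outside its range is refused whole. OPENING is the finger opening in mm, from 0 to 94, set as the call begins (- or left out, the last holds). The fingers move at their own pace and stop on an object; FORCE is the grip in N (left out, the last holds). Time passes only in rows, so rows that do not move let the fingers close. It gives the time, the measured TCP pose, the force, the opening and the grip force at its end, in the units of the state.
- r.sense(): the state, without advancing time (a new reading comes with each control period).
- r.grab_frame(name): name is "scene" or "top" or "wrist"; returns the picture (384x512x3 uint8, blue, green, red); there is no depth.
- r.camera_model(name): a dict with "fx", "fy", "cx", "cy" (pixels), "R" (3x3) and "t" (3): a world point X has camera coordinates R X + t. Camera axes: x right, y down, z forward; pixel columns grow to the right and rows downward; lengths in m; the calibration is good to about 2 mm. A picture is of the moment at which its call begins: read the wrist's pose just before it. camera_model takes no time and is no camera call; for the wrist camera it gives the pose at the moment of the call.
- r.finish_job(): hands the job in; it is judged then, once.
Trained networks look in the newest picture that a camera, given by its name, has taken for a name from the list of things; names that differ only in an ending like _2 or _b are one class to them, and where a whole thing is asked for, a point or a joint stands for the part that bears it (a point fixed in the world has none). Each returns a list of dicts, best first, with "score" (0 to 1); they miss things now and then, are a little off and sometimes report something else, mostly with a low value. They report only what shows in the picture. A call takes as long as a camera call. They do not tell look-alikes from the thing itself.
- r.find_in(camera, thing): "box" ([left, top, right, bottom] in pixels, round what is visible of it).
- r.tip_of(camera, thing): "uv" ([column, row] in pixels: a listed point, or the origin of a listed thing).
The state is a dict: "time_s": time; "joint_pos": joint angles; "qvel": joint speeds; "tau": joint torques, N m; "tool_pos": TCP position; "ee_rot": TCP orientation; "wrist_force": force on the tool from outside, world axes, zero at the start; "torque": the same for the moment, N m; "grip_width": opening from 0.0 (shut) to 1.0 (fully open); "finger_force": force on a finger pad.
Only numpy, scipy, OpenCV 4.12 (cv2) and the standard library are available. Lean on these libraries where they do the work, as an engineer would, in place of code of your own. Each camera call takes 0.05 s, during which the arm holds its last target. There are 200 camera calls.

### The job

The jar-lid magazine has four lanes with sprung shoes inside, and only one of them is set right. Take the feeler gauge from its blue holder and try its blade in the lanes from above: in the right lane it slides with a light, steady drag, while the others either let it slip almost freely or grip it stiffly. Leave the gauge standing in the right lane, blade pushed down to the lane floor, and let go of it; do not disturb the two jars or the wrench.

Things in the scene. Friction and masses are not known exactly. Their poses are not given: they have to be found in the camera images.
- gauge: Feeler gauge, loose, about 0.18 kg (varies), upright in the holder at the start. Bare-metal blade 60 mm wide (its x), 10 mm thick (its y), 112 mm long, lower edge rounded (5 mm radius), with an orange grip on top; 175 mm tall in all. Origin: centre of the blade's lower edge; z points up to the grip. It is the same either way round.
- gauge_grip (a point): Centre of the gauge's orange plastic grip, 144 mm above its origin. The grip is 44 mm wide (x), 16 mm thick (y) and 63 mm tall. It can be taken by its narrow edges (fingers closing along x, 44 mm) or by its flat sides (along y, 16 mm).
- holder: Blue plastic holder, fixed, 100 x 50 x 58 mm high, with a pocket 64 x 11.6 mm, 50 mm deep (floor 8 mm above the table), in which the blade stands, its x along the holder's x. Origin: centre of its underside, on the table. The gauge may lean up to about 0.03 rad in it.
- magazine: Lid magazine, fixed: five white plastic blocks 80 mm long (x), tops 102 mm above the table (flat screw heads 5 mm more), on a dark steel plinth 12 mm thick, 150 mm (x) by 310 mm (y). Between the blocks are four lanes, 62 mm apart along y, open above and at both ends. Origin: on the table, under the middle of the row of lanes; z up. The blade goes in with its x along the magazine's x.
- plinth: The magazine's dark steel base plate, fixed, moves with the magazine; its top is the lane floor, 12 mm above the table. Same origin and axes as the magazine. Every lane is alike to look at: 16 mm between blocks; fixed wall on its +y side, top edge rounded (8 mm radius); green sprung shoe on its -y side, 64 mm long, 30 to 93 mm above the table, rounded top, leaving 7 mm to the wall.
- lane_1 (a point): Lane 1, left-most (+y end): point on the lane floor, 12 mm above the table, midway along x, 5 mm from the fixed wall: where the gauge's origin lies when the blade is down on the floor and against the wall. Axes as the magazine's. In any lane the 10 mm blade pushes the shoe back 3 mm; the shoe can go back 9 mm.
- lane_2 (a point): Lane 2 from the +y end; the same point of it. Springs are hidden and shuffled in each episode: two lanes slack (shoe presses with 1 N or less), one right (about 5 N: a light drag of 3 to 5 N in all, both faces rubbing), one stiff (about 14 N: drag 9 to 14 N, and up to about 22 N to push the blade's edge past the shoe's top).
- lane_3 (a point): Lane 3 from the +y end; the same point of it. These drags hold when the blade lies freely against the wall. If the hand holds it off the wall only the shoe rubs and the drag is half; held hard against the wall it is more. On letting go in a lane that is not slack, the shoe lays the blade against the wall.
- lane_4 (a point): Lane 4, right-most (-y end); the same point of it. Rubbing faces: friction coefficient about 0.4, 20 per cent either way. The shoe's spring is nearly constant: 40 per cent more force when the shoe is fully back.
- jar_a: Bystander: closed glass jar, 70 mm diameter, 100 mm tall, standing, about 0.3 kg. Origin: centre of its base.
- jar_b: Bystander: a second such jar. Origin: centre of its base.
- wrench: Bystander: steel wrench lying on the table. Origin: its underside, mid-length.
Things that resemble listed ones, but are neither listed nor needed, are in the scene too. Several things have the shape of the gauge; the one meant has the colours described above.

How it is judged:
By the outcome, as a careful person would: the job done as asked, in the order asked, and still so for the second after the job is handed in, with the robot touching nothing.
It also fails if it takes over 61 s, if anything falls off the work surface, if the arm or the gripper's body presses on something with over 40 N, if the wrist force passes 120 N, or if a joint passes its speed limit or range.

## Working session

There is one attempt and no reset: what is moved stays moved. The work goes in short steps, Python scripts to look and compute and a shell command to move; the robot and the scene stay as the last step left them, time stands still between calls to the robot, and variables do not carry over. Pictures are saved under pics/ and viewed, at most 10 in all, crops included, and the job is handed in when it is done.

```bash
ls; mkdir -p pics
python3 - <<'E'
from bench import r
import cv2
s=r.sense();print({k:s[k] for k in('time_s','tool_pos','ee_rot','wrist_force','grip_width')})
for c in('scene','top'):
    cv2.imwrite(f'pics/{c}0.png',r.grab_frame(c))
    m=r.camera_model(c);print(c,m)
    for n in('gauge','holder','magazine','plinth','jar_a','wrench'):
        print(n,[(d['box'],round(d['score'],2)) for d in r.find_in(c,n)])
    for n in('gauge','gauge_grip','holder','magazine','lane_1','lane_4'):
        print('tip',n,[(d['uv'],round(d['score'],2)) for d in r.tip_of(c,n)])
E
```

```text
pics
{'time_s': 0.0, 'tool_pos': array([0.13525648, 0.53251338, 0.19342199]), 'ee_rot': array([-2.30707912e-04,  1.24094612e-01,  9.92269785e-01, -1.07159603e-03]), 'wrist_force': array([-0.29053488, -0.26180207,  0.14396504]), 'grip_width': 1.0027547292172232}
scene {'fx': 498.71507178569897, 'fy': 498.71507178569897, 'cx': 254.80026325032875, 'cy': 194.15668486398263, 'R': array([[-0.59425359,  0.8039144 ,  0.02417265],
       [ 0.46938966,  0.37106508, -0.80123907],
       [-0.65309725, -0.4647928 , -0.59785586]]), 't': array([ 0.41907179, -0.12886857,  1.62813865])}
gauge [([211.5, 132.0, 234.3, 180.0], 0.71), ([244.6, 124.2, 267.9, 175.0], 0.67)]
holder [([205.9, 165.1, 240.2, 203.7], 0.84)]
magazine [([259.1, 199.3, 374.8, 279.1], 0.97), ([208.2, 166.7, 238.8, 203.8], 0.25)]
plinth [([242.9, 233.6, 383.1, 295.5], 0.84), ([284.8, 163.8, 309.8, 204.7], 0.74), ([206.8, 166.7, 237.6, 203.7], 0.5), ([258.9, 198.4, 376.2, 278.2], 0.33)]
jar_a [([181.3, 220.2, 209.6, 265.4], 0.89), ([285.2, 163.5, 311.3, 202.9], 0.62)]
wrench [([172.8, 150.9, 200.1, 180.7], 0.79), ([259.0, 199.2, 377.
[... 945 characters left out ...]
46.1, 155.4, 253.2, 226.8], 0.65), ([146.2, 163.6, 243.0, 210.8], 0.64)]
jar_a [([255.9, 106.0, 278.0, 139.0], 0.82), ([244.1, 229.7, 270.2, 260.7], 0.64), ([143.5, 159.1, 242.9, 211.4], 0.44)]
wrench [([353.4, 186.0, 395.1, 238.1], 0.63)]
tip gauge [([311.6, 202.9], 0.81)]
tip gauge_grip [([318.7, 198.9], 0.69), ([316.0, 243.2], 0.44)]
tip holder [([315.6, 206.0], 0.72), ([318.5, 198.6], 0.25)]
tip magazine [([195.0, 192.0], 0.74)]
tip lane_1 [([223.3, 183.0], 0.98), ([183.9, 191.4], 0.84), ([203.7, 186.5], 0.83), ([161.6, 195.8], 0.77), ([315.0, 203.8], 0.41)]
tip lane_4 [([223.3, 183.0], 0.98), ([183.9, 191.4], 0.84), ([203.7, 186.5], 0.83), ([161.6, 195.8], 0.77), ([315.0, 203.8], 0.41)]
```

```bash
python3 - <<'E'
import cv2,numpy as np
a=cv2.imread('pics/scene0.png')[110:310,150:400];b=cv2.imread('pics/top0.png')[90:275,130:410]
a=cv2.resize(a,(750,600),interpolation=cv2.INTER_CUBIC);b=cv2.resize(b,(800,528),interpolation=cv2.INTER_CUBIC)
cv2.imwrite('pics/s1.png',a);cv2.imwrite('pics/t1.png',b)
E
cat > h.py <<'E'
import numpy as np
from bench import r
def ray(m,uv,z):
    d=np.array([(uv[0]-m['cx'])/m['fx'],(uv[1]-m['cy'])/m['fy'],1]);R=np.array(m['R']);t=np.array(m['t'])
    o=-R.T@t;v=R.T@d;return o+v*(z-o[2])/v[2]
E
python3 - <<'E'
from h import *
T=r.camera_model('top');S=r.camera_model('scene')
p=lambda *a:print(a[1:],ray(*a).round(4))
for u in([223.3,183],[203.7,186.5],[183.9,191.4],[161.6,195.8]):p(T,u,.012)
p(T,[195,192],0);p(S,[317.3,257.1],0)
p(T,[318.7,198.9],.152);p(T,[316,243.2],.152);p(T,[315.6,206],0)
p(S,[222.1,148.2],.152);p(S,[254.5,137.2],.152);p(S,[225.9,191.3],0)
for u in([305.7,247.6],[330.6,257],[278.5,243.1]):p(S,u,.012)
E
```

```text
([223.3, 183], 0.012) [ 0.563  -0.0181  0.012 ]
([203.7, 186.5], 0.012) [0.5565 0.041  0.012 ]
([183.9, 191.4], 0.012) [0.5459 0.1006 0.012 ]
([161.6, 195.8], 0.012) [0.5373 0.1674 0.012 ]
([195, 192], 0) [0.5439 0.0694 0.    ]
([317.3, 257.1], 0) [0.547  0.0757 0.    ]
([318.7, 198.9], 0.152) [ 0.4732 -0.2783  0.152 ]
([316, 243.2], 0.152) [ 0.3578 -0.2598  0.152 ]
([315.6, 206], 0) [ 0.4753 -0.2893  0.    ]
([222.1, 148.2], 0.152) [ 0.4873 -0.2755  0.152 ]
([254.5, 137.2], 0.152) [ 0.3852 -0.2421  0.152 ]
([225.9, 191.3], 0) [ 0.4743 -0.275  -0.    ]
([305.7, 247.6], 0.012) [0.547  0.0407 0.012 ]
([330.6, 257], 0.012) [0.5381 0.1068 0.012 ]
([278.5, 243.1], 0.012) [ 0.5752 -0.0223  0.012 ]
```

View pics/s1.png

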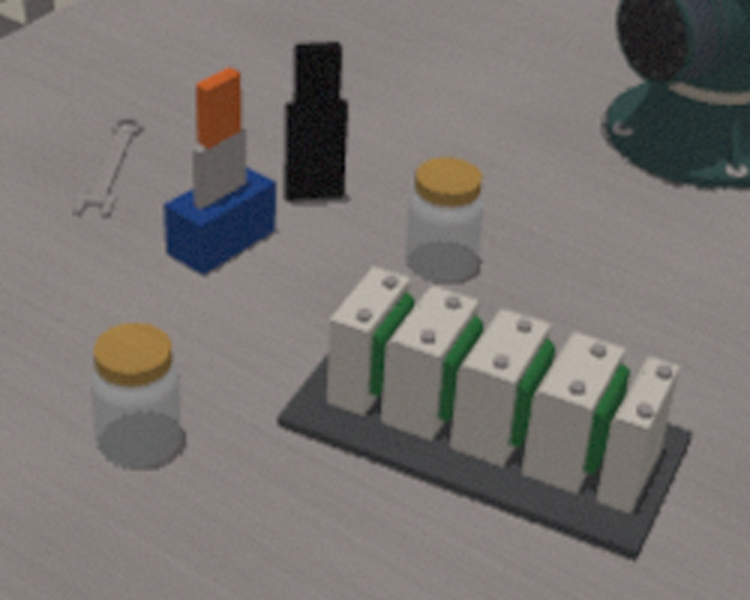

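View pics/t1.png

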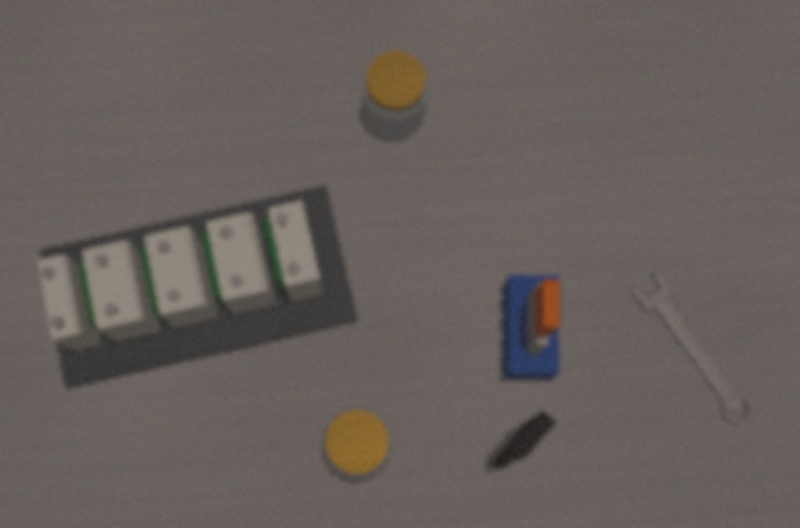

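The orange-gripped gauge stands in the blue holder near (0.475, -0.28). A black look-alike stands at about (0.37, -0.25). The magazine centre is near (0.547, 0.07) with a yaw of about 0.14, and the jars lie to its -x and +x sides. I'll lift and rotate first, then look at the magazine with the wrist camera.

```bash
cat >> h.py <<'E'
from scipy.spatial.transform import Rotation as Ro
def pose():
    s=r.sense();q=s['ee_rot'];return s,np.array(s['tool_pos']),Ro.from_quat([q[1],q[2],q[3],q[0]])
def need(p,yaw):
    """shift (mm, tool axes now) to p; rot vector in tool axes to point down with tool y along world angle yaw (or +pi)"""
    s,x,R=pose();yaw0=np.arctan2(*R.as_matrix()[[1,0],1])
    yaw=yaw+np.pi*np.round((yaw0-yaw)/np.pi)
    y=[np.cos(yaw),np.sin(yaw),0];z=[0,0,-1]
    G=Ro.from_matrix(np.array([np.cross(y,z),y,z]).T)
    print('t',round(s['time_s'],2),'tcp',x.round(4),'F',np.round(s['wrist_force'],2),'grip',round(s['grip_width']*94,1))
    rv=(R.inv()*G).as_rotvec()
    print('now-axes mm',(R.inv().apply(np.array(p)-x)*1e3).round(1),'after-turn mm',(G.inv().apply(np.array(p)-x)*1e3).round(1),'rot',rv.round(4))
E
python3 -m pendant '{"linear":[[0,0,-20],[0,0,-20],[0,0,-20],[0,0,-20],[0,0,-20],[0,0,-20],[0,0,-20],[0,0,-20],[0,0,-20],[0,0,-20]],"rot":[[0,0,0.118],[0,0,0.118],[0,0,0.118],[0,0,0.118],[0,0,0.118],[0,0,0.118],[0,0,0.118],[0,0,0.118],[0,0,0.118],[0,0,0.118]]}' 94 10
python3 - <<'E'
from h import *
need([.547,.07,.38],.139)
m=r.camera_model('wrist');R=np.array(m['R']);o=-R.T@m['t'];s,x,Q=pose()
print('cam in tool',Q.inv().apply(o-x),'fwd',Q.inv().apply(R[2]),m['fx'])
E
```

```text
time_s: 2.13
tool_pos: [0.1354, 0.533, 0.3957]
ee_rot: [-0.0, 0.657, 0.754, 0.0]
wrist_force: [1.2, 0.3, 0.3]
grip_width: 1.002
finger_force: 0.0
t 2.13 tcp [0.1354 0.533  0.3957] F [1.22 0.27 0.29] grip 94.2
now-axes mm [-514.6  345.    15.6] after-turn mm [-515.5  343.5   15.7] rot [ 0.0001 -0.0003 -0.0028]
cam in tool [ 7.22035792e-02  1.11049254e-04 -1.90038450e-01] fwd [-2.52848877e-01 -1.78443592e-05  9.67505786e-01] 289.50122397369125
```

```bash
python3 -m pendant '{"linear":[[-32,21.5,9],[-32,21.5,9],[-32,21.5,9],[-32,21.5,9],[-32,21.5,9],[-32,21.5,9],[-32,21.5,9],[-32,21.5,9],[-32,21.5,9],[-32,21.5,9],[-32,21.5,9],[-32,21.5,9]],"rot":[[0,0,0],[0,0,0],[0,0,0],[0,0,0],[0,0,0],[0,0,0],[0,0,0],[0,0,0],[0,0,0],[0,0,0],[0,0,0],[0,0,0]]}' >/dev/null
python3 -m pendant '{"linear":[[-32,21.5,12],[-32,21.5,12],[-32,21.5,12],[-32,21.5,12],[0,0,0]],"rot":[[0,0,0],[0,0,0],[0,0,0],[0,0,0],[0,0,0]]}'
python3 - <<'E'
from h import *
import cv2
need([.475,-.28,.30],-.1)
m=r.camera_model('wrist');im=r.grab_frame('wrist');cv2.imwrite('pics/w0.png',im)
import json;json.dump({k:np.array(v).tolist() for k,v in m.items()},open('w0.json','w'))
for n,z in(('lane_1',.012),('magazine',0)):
    for d in r.tip_of('wrist',n):print(n,np.round(d['uv'],1),round(d['score'],2),ray(m,d['uv'],z).round(4))
cv2.imwrite('pics/w0b.png',cv2.resize(im,(800,600),interpolation=cv2.INTER_CUBIC))
E
```

```text
time_s: 3.55
tool_pos: [0.5503, 0.0695, 0.2337]
ee_rot: [-0.001, 0.658, 0.753, -0.003]
wrist_force: [-0.3, 0.5, -0.7]
grip_width: 1.003
finger_force: 0.0
t 3.55 tcp [0.5503 0.0695 0.2337] F [-0.28  0.48 -0.69] grip 94.2
now-axes mm [-336.3 -122.1  -64.8] after-turn mm [-355.3  -40.1  -66.3] rot [-0.0058  0.0029  0.2349]
lane_1 [255.2  99.2] 0.73 [0.5327 0.1584 0.012 ]
magazine [257.9 166.9] 0.96 [0.549  0.0642 0.    ]
```

View pics/w0b.png

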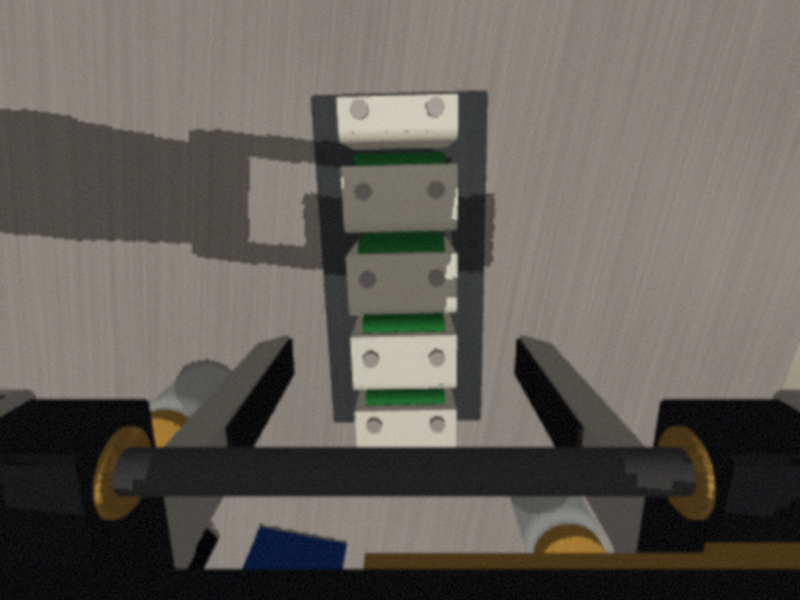

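The wrist picture shows the five blocks with lane 1 at the top. The screw pairs run from (360,108)/(435,107) down to (374,425)/(437,424), in 800x600 pixels. The green shoes lie on each lane's -y side. I'll fit the magazine pose from the screws.

Run:
```python
from h import *
import json,cv2
from scipy.optimize import least_squares
m=json.load(open('w0.json'))
g=cv2.cvtColor(cv2.imread('pics/w0.png'),cv2.COLOR_BGR2GRAY)
S=np.array([[360,108],[435,107],[363,191],[437,190],[367,279],[437,277],[371,358],[437,357],[374,425],[437,424]])/1.5625
P=np.array([ray(m,u,.107)[:2] for u in S])
mid=(P[::2]+P[1::2])/2;dx=(P[1::2]-P[::2])
print(mid.round(4).tolist(),[np.round([np.hypot(*d),np.arctan2(d[1],d[0])],4).tolist() for d in dx])
d=mid[1]-mid[3];print('pitch',np.hypot(*d)/2,'yaw',np.arctan2(-d[0],d[1]))
d=mid[0]-mid[4];print('ends',np.hypot(*d),np.arctan2(-d[0],d[1]))
```

```text
[[0.5301, 0.1838], [0.5387, 0.1317], [0.5482, 0.0713], [0.5578, 0.0109], [0.5666, -0.0447]] [[0.0489, 0.1466], [0.0505, 0.1483], [0.0502, 0.1656], [0.0496, 0.1538], [0.0493, 0.1564]]
pitch 0.06112887126542959 yaw 0.1574886253613384
ends 0.2313302157488369 0.1585721929815574
```

```bash
python3 -m pendant '{"linear":[[0,0,-6],[-34,-12,-6],[-34,-12,-6],[-34,-12,-6],[-34,-12,-6],[-34,-12,-6],[-34,-12,-6],[-34,-12,-6],[-6,-4,-6],[0,0,0]],"rot":[[0,0,0],[0,0,0],[0,0,0],[0,0,0],[0,0,0],[0,0,0],[0,0,0],[0,0,0],[0,0,0],[0,0,0]]}'
python3 - <<'E'
from h import *
import cv2,json
need([.475,-.28,.24],-.1)
m=r.camera_model('wrist');im=r.grab_frame('wrist');cv2.imwrite('pics/w1.png',im)
json.dump({k:np.array(v).tolist() for k,v in m.items()},open('w1.json','w'))
for n,z in(('gauge_grip',.152),('gauge',.008),('holder',0)):
    for d in r.tip_of('wrist',n):print(n,np.round(d['uv'],1),round(d['score'],2),ray(m,d['uv'],z).round(4))
cv2.imwrite('pics/w1b.png',cv2.resize(im,(800,600),interpolation=cv2.INTER_CUBIC))
E
```

```text
time_s: 4.53
tool_pos: [0.4958, -0.1799, 0.2957]
ee_rot: [0.002, 0.656, 0.755, 0.001]
wrist_force: [-0.5, 1.2, 0.5]
grip_width: 0.998
finger_force: 0.0
t 4.53 tcp [ 0.4958 -0.1799  0.2957] F [-0.55  1.15  0.46] grip 93.8
now-axes mm [-96.1 -34.8  55.8] after-turn mm [-101.7  -10.7   55.7] rot [0.0045 0.0021 0.2402]
gauge_grip [230.7 252.8] 0.86 [ 0.4757 -0.2824  0.152 ]
gauge_grip [145.7 222.2] 0.86 [ 0.3677 -0.2558  0.152 ]
gauge [170.7 191.8] 0.94 [ 0.357  -0.2581  0.008 ]
gauge [236.6 215.5] 0.82 [ 0.4736 -0.2851  0.008 ]
holder [237.8 214.5] 0.8 [ 0.4753 -0.2859  0.    ]
```

View pics/w1b.png

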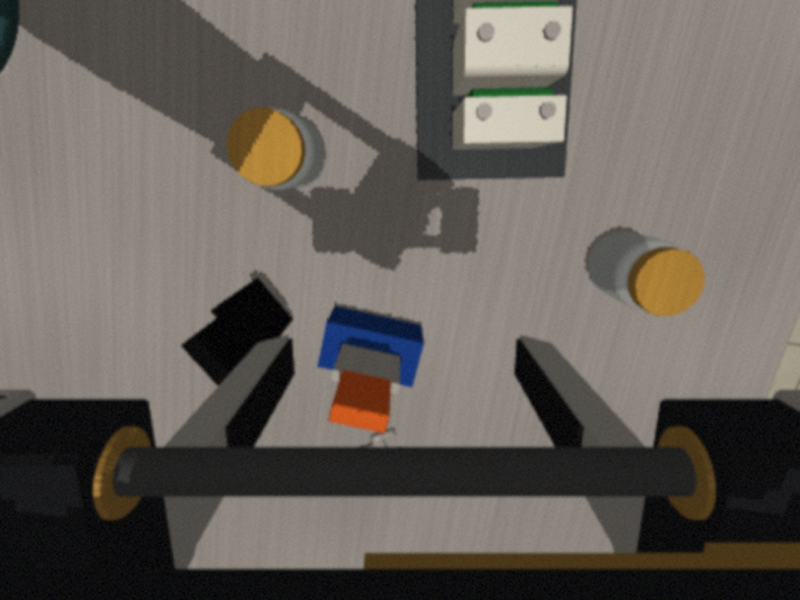

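The gauge is at about (360,400) in the picture, clear of the black look-alike at (240,325). The holder's edges slope about 0.2 relative to the tool's y axis.

Run:
```python
from h import *
import json
m=json.load(open('w1.json'))
def e(a,b,z):
    A,B=[ray(m,np.array(u)/1.5625,z)[:2] for u in(a,b)];d=B-A
    print(((A+B)/2).round(4),np.hypot(*d).round(4),np.arctan2(d[1],d[0]).round(3))
e((334,322),(424,342),.058);e((320,367),(412,385),.058)
e((335,403),(391,412),.183);e((330,420),(386,431),.183)
need([.476,-.283,.20],-.08)
```

```text
[ 0.4837 -0.2604] 0.0921 -0.093
[ 0.4765 -0.3095] 0.096 -0.072
[ 0.4796 -0.276 ] 0.0419 -0.039
[ 0.4777 -0.2913] 0.0427 -0.08
t 4.73 tcp [ 0.4962 -0.1771  0.2929] F [0.36 0.66 0.04] grip 94.2
now-axes mm [-101.9  -35.4   92.9] after-turn mm [-107.2  -11.7   92.9] rot [ 0.0008 -0.0004  0.225 ]
```

```bash
python3 -m pendant '{"linear":[[0,0,0],[0,0,0],[-36,-3,8],[-36,-3,8],[-35,-3,8],[0,0,8],[0,0,0]],"rot":[[0,0,0.1125],[0,0,0.1125],[0,0,0],[0,0,0],[0,0,0],[0,0,0],[0,0,0]]}' 74
python3 -c "
from h import *
need([.4785,-.2835,.155],-.08)"
```

```text
time_s: 5.32
tool_pos: [0.4775, -0.2841, 0.2575]
ee_rot: [-0.003, 0.736, 0.677, -0.0]
wrist_force: [1.1, 0.4, -0.1]
grip_width: 0.788
finger_force: 0.0
t 5.32 tcp [ 0.4775 -0.2841  0.2575] F [ 1.12  0.4  -0.09] grip 74.1
now-axes mm [  0.3   1.4 102.5] after-turn mm [  0.7   0.9 102.5] rot [-0.0043 -0.0036 -0.0034]
```

```bash
python3 -m pendant '{"linear":[[0,0,25],[0,0,25],[0,0,25],[0,0,20],[0,0,7],[0,0,0]],"rot":[[0,0,0],[0,0,0],[0,0,0],[0,0,0],[0,0,0],[0,0,0]]}'
python3 -m pendant '{"linear":[[0,0,0],[0,0,0],[0,0,0],[0,0,0],[0,0,0],[0,0,0],[0,0,0],[0,0,0]],"rot":[[0,0,0],[0,0,0],[0,0,0],[0,0,0],[0,0,0],[0,0,0],[0,0,0],[0,0,0]]}' 30 30
```

```text
time_s: 5.82
tool_pos: [0.4777, -0.2823, 0.1566]
ee_rot: [-0.002, 0.735, 0.678, -0.0]
wrist_force: [-0.4, -0.0, -0.7]
grip_width: 0.788
finger_force: 0.0
time_s: 6.48
tool_pos: [0.4784, -0.2854, 0.1596]
ee_rot: [0.001, 0.736, 0.677, 0.0]
wrist_force: [-1.8, 1.3, 2.9]
grip_width: 0.462
finger_force: 30.0
```

```bash
python3 -m pendant '{"linear":[[0,0,-5],[0,0,-10],[0,0,-15],[0,0,-20],[0,0,-20],[0,0,-25],[0,0,-25],[0,0,-25],[0,0,-15],[0,0,-5],[0,0,0],[0,0,0]],"rot":[[0,0,0],[0,0,0],[0,0,0],[0,0,0],[0,0,0],[0,0,0],[0,0,0],[0,0,0],[0,0,0],[0,0,0],[0,0,0],[0,0,0]]}'
python3 - <<'E'
from h import *
import cv2
c,s=np.cos(.157),np.sin(.157)
for k in range(4):
    y=93-62*k+3; print(k+1,np.array([.5482-s*y/1e3,.0713+c*y/1e3]).round(4))
y=-.093+.0015;need([.5482-s*y,.0713+c*y,.30],.157)
cv2.imwrite('pics/w2.png',cv2.resize(r.grab_frame('wrist'),(640,480)))
E
```

```text
time_s: 7.48
tool_pos: [0.4778, -0.2849, 0.3225]
ee_rot: [-0.001, 0.736, 0.677, -0.0]
wrist_force: [0.2, -0.2, -1.8]
grip_width: 0.46
finger_force: 30.0
1 [0.5332 0.1661]
2 [0.5429 0.1049]
3 [0.5526 0.0436]
4 [ 0.5623 -0.0176]
t 7.48 tcp [ 0.4778 -0.2849  0.3225] F [ 0.18 -0.23 -1.8 ] grip 43.2
now-axes mm [271.9  62.4  22.7] after-turn mm [249.3 125.2  22.5] rot [-0.0014 -0.0012 -0.24  ]
```

View pics/w2.png

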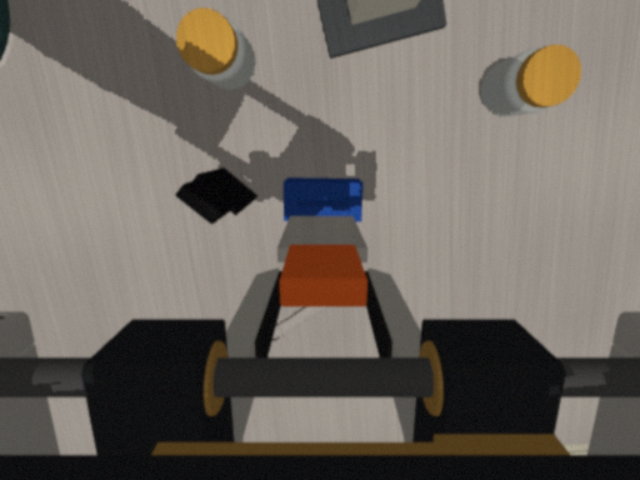

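```bash
python3 -m pendant '{"linear":[[0,0,0],[0,0,0],[31,15.6,2],[31,15.6,2],[31,15.6,2],[31,15.6,2],[31,15.6,2],[31,15.6,2],[31,15.6,2],[31,15.6,2],[0,0,0],[0,0,0]],"rot":[[0,0,-0.12],[0,0,-0.12],[0,0,0],[0,0,0],[0,0,0],[0,0,0],[0,0,0],[0,0,0],[0,0,0],[0,0,0],[0,0,0],[0,0,0]]}'
python3 - <<'E'
from h import *
import cv2
y=-.093+.0015;c,s=np.cos(.157),np.sin(.157)
need([.5482-s*y,.0713+c*y,.30],.157)
im=r.grab_frame('wrist');cv2.imwrite('pics/w3.png',cv2.resize(im[40:300,140:390],(750,600)[:1]+(600,),interpolation=cv2.INTER_CUBIC))
need([.5482-s*y,.0713+c*y,.30],.157)
E
```

```text
time_s: 8.53
tool_pos: [0.562, -0.0187, 0.3051]
ee_rot: [-0.002, 0.648, 0.762, -0.001]
wrist_force: [0.3, -0.3, -2.1]
grip_width: 0.464
finger_force: 30.0
t 8.53 tcp [ 0.562  -0.0187  0.3051] F [ 0.27 -0.29 -2.08] grip 43.6
now-axes mm [-0.4  0.5  5.1] after-turn mm [-0.4  0.4  5.1] rot [-0.0045 -0.0011  0.0036]
t 8.58 tcp [ 0.562  -0.0201  0.3056] F [-0.16 -0.23 -2.66] grip 43.7
now-axes mm [0.9 0.7 5.6] after-turn mm [0.9 0.7 5.6] rot [-0.0037 -0.0005  0.0014]
```

View pics/w3.png

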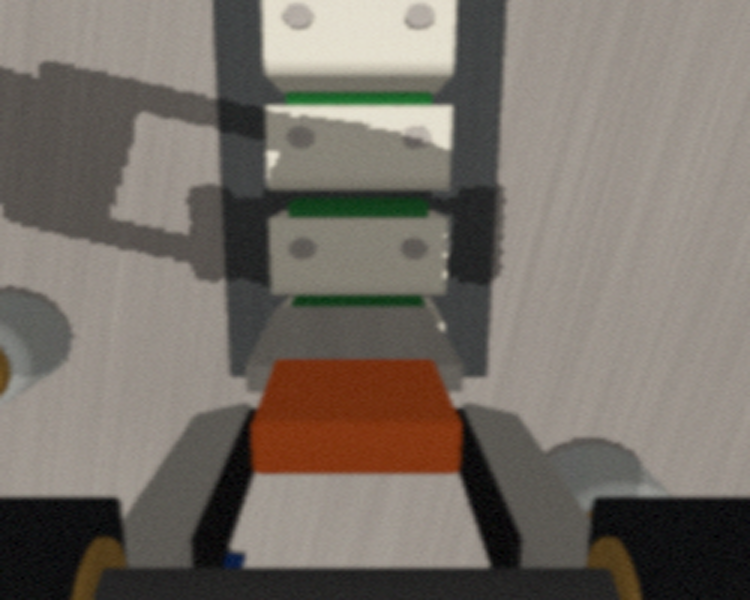

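```bash
P="python3 -m pendant"
python3 -m pendant '{"linear":[[0,0,12],[0,0,15],[0,0,13],[0,0,5],[0,0,3]],"rot":[[0,0,0],[0,0,0],[0,0,0],[0,0,0],[0,0,0]]}' | grep -E "tool_pos|wrist"
python3 -m pendant '{"linear":[[0,0,3],[0,0,3],[0,0,3]],"rot":[[0,0,0],[0,0,0],[0,0,0]]}' | grep -E "tool_pos|wrist"
python3 -m pendant '{"linear":[[0,0,3],[0,0,3],[0,0,3]],"rot":[[0,0,0],[0,0,0],[0,0,0]]}' | grep -E "tool_pos|wrist"
```

```text
tool_pos: [0.5616, -0.0218, 0.2579]
wrist_force: [-0.3, 0.1, -0.7]
tool_pos: [0.5628, -0.0209, 0.2512]
wrist_force: [0.6, -0.5, -1.9]
tool_pos: [0.5629, -0.0211, 0.2419]
wrist_force: [-0.3, -1.1, -1.0]
```

```bash
for i in 1 2 3; do python3 -m pendant '{"linear":[[0,0,3],[0,0,3],[0,0,3]],"rot":[[0,0,0],[0,0,0],[0,0,0]]}' | grep -E "tool_pos|wrist"; done
```

```text
tool_pos: [0.5632, -0.0211, 0.2385]
wrist_force: [-3.8, -1.3, 19.7]
tool_pos: [0.5645, -0.0211, 0.2296]
wrist_force: [-0.2, -1.2, 11.3]
tool_pos: [0.5648, -0.0214, 0.2198]
wrist_force: [-0.2, -2.4, 10.5]
```

Lane 4 peaks at about 21 N and then drags steadily at about 12.5 N (weight removed) with little side force, so it is the stiff one. Next is lane 3.

```bash
python3 -m pendant '{"linear":[[0,0,-8],[0,0,-16],[0,0,-16],[0,0,-12],[0,0,-5],[21,0,0],[21,0,0],[20,-1,0],[0,0,0],[0,0,0]],"rot":[[0,0,0],[0,0,0],[0,0,0],[0,0,0],[0,0,0],[0,0,0],[0,0,0],[0,0,0],[0,0,0],[0,0,0]]}'
python3 -c "
from h import *
need([.5623-.0097,-.0190+.0612,.25],.157)"
```

```text
time_s: 11.08
tool_pos: [0.5516, 0.0414, 0.2717]
ee_rot: [0.0, 0.649, 0.761, -0.0]
wrist_force: [0.7, -0.2, -2.8]
grip_width: 0.463
finger_force: 30.0
t 11.08 tcp [0.5516 0.0414 0.2717] F [ 0.72 -0.24 -2.76] grip 43.5
now-axes mm [ 0.6  1.1 21.7] after-turn mm [ 0.6  1.1 21.7] rot [0.    0.    0.002]
```

```bash
python3 -m pendant '{"linear":[[0,0,8],[0,0,8],[0,0,5],[0,0,3]],"rot":[[0,0,0],[0,0,0],[0,0,0],[0,0,0]]}' | grep -E "tool_pos|wrist"
for i in 1 2 3 4; do python3 -m pendant '{"linear":[[0,0,3],[0,0,3],[0,0,3]],"rot":[[0,0,0],[0,0,0],[0,0,0]]}' | grep -E "tool_pos|wrist"; done
```

```text
tool_pos: [0.5512, 0.0399, 0.2455]
wrist_force: [-0.1, -0.6, -1.9]
tool_pos: [0.552, 0.0403, 0.2385]
wrist_force: [-0.1, -0.4, -1.9]
tool_pos: [0.552, 0.0405, 0.2295]
wrist_force: [-0.0, -0.3, -1.0]
tool_pos: [0.5519, 0.0405, 0.2203]
wrist_force: [0.8, -0.5, -1.2]
tool_pos: [0.5518, 0.0405, 0.2113]
wrist_force: [0.1, -0.4, -1.0]
```

Lane 3 drags about 0.8 N, so it is slack. Next is lane 2.

```bash
python3 -m pendant '{"linear":[[0,0,-10],[0,0,-18],[0,0,-18],[0,0,-12],[0,0,-5],[21,0,0],[21,0,0],[20,0,0],[0,0,0],[0,0,8],[0,0,8],[0,0,5]],"rot":[[0,0,0],[0,0,0],[0,0,0],[0,0,0],[0,0,0],[0,0,0],[0,0,0],[0,0,0],[0,0,0],[0,0,0],[0,0,0],[0,0,0]]}' | grep -E "tool_pos|wrist"
for i in 1 2 3 4 5; do python3 -m pendant '{"linear":[[0,0,3],[0,0,3],[0,0,3]],"rot":[[0,0,0],[0,0,0],[0,0,0]]}' | grep -E "tool_pos|wrist"; done
```

```text
tool_pos: [0.5417, 0.1011, 0.2516]
wrist_force: [0.2, 0.2, -1.9]
tool_pos: [0.5421, 0.1013, 0.244]
wrist_force: [-0.1, 0.5, -1.8]
tool_pos: [0.5426, 0.1017, 0.2376]
wrist_force: [-1.0, 0.1, 5.3]
tool_pos: [0.5429, 0.1017, 0.2277]
wrist_force: [0.5, -1.0, 2.5]
tool_pos: [0.5423, 0.1016, 0.2174]
wrist_force: [-0.6, -0.5, 2.4]
tool_pos: [0.5421, 0.1015, 0.2083]
wrist_force: [1.0, -1.9, 3.9]
```

Lane 2 drags about 4.4 N, so it is the right one. I'll push down to the floor.

```bash
python3 -m pendant '{"linear":[[0,0,5],[0,0,5],[0,0,5],[0,0,5],[0,0,5],[0,0,5],[0,0,4],[0,0,3],[0,0,2]],"rot":[[0,0,0],[0,0,0],[0,0,0],[0,0,0],[0,0,0],[0,0,0],[0,0,0],[0,0,0],[0,0,0]]}' | grep -E "tool_pos|wrist"
for i in 1 2 3; do python3 -m pendant '{"linear":[[0,0,1.5],[0,0,1.5]],"rot":[[0,0,0],[0,0,0]]}' | grep -E "tool_pos|wrist"; done
```

```text
tool_pos: [0.5422, 0.1012, 0.1692]
wrist_force: [-0.5, -5.0, 5.2]
tool_pos: [0.5423, 0.1011, 0.1666]
wrist_force: [0.2, -4.8, 4.7]
tool_pos: [0.5424, 0.1011, 0.1638]
wrist_force: [0.7, -5.5, 6.0]
tool_pos: [0.5425, 0.1011, 0.1636]
wrist_force: [-2.8, -4.8, 19.2]
```

```bash
python3 -m pendant '{"linear":[[0,0,0],[0,0,0],[0,0,0],[0,0,0],[0,0,0],[0,0,0]],"rot":[[0,0,0],[0,0,0],[0,0,0],[0,0,0],[0,0,0],[0,0,0]]}' 80
python3 -m pendant '{"linear":[[0,0,-5],[0,0,-15],[0,0,-20],[0,0,-25],[0,0,-25],[0,0,-25],[0,0,-25],[0,0,-20],[0,0,-5],[0,0,0],[0,0,0]],"rot":[[0,0,0],[0,0,0],[0,0,0],[0,0,0],[0,0,0],[0,0,0],[0,0,0],[0,0,0],[0,0,0],[0,0,0],[0,0,0]]}' | grep -E "time|tool_pos|wrist"
python3 - <<'E'
from h import *
import cv2
s=r.grab_frame('scene')[110:310,150:400]
for n in('gauge_grip','gauge'):
    for d in r.tip_of('scene',n):print(n,np.round(d['uv'],1),round(d['score'],2),ray(r.camera_model('scene'),d['uv'],.156 if n!='gauge' else .012).round(4))
cv2.imwrite('pics/s2.png',cv2.resize(s,(750,600),interpolation=cv2.INTER_CUBIC))
E
```

```text
time_s: 16.42
tool_pos: [0.5417, 0.1022, 0.1598]
ee_rot: [-0.001, 0.649, 0.76, -0.0]
wrist_force: [-0.5, -0.5, 0.2]
grip_width: 0.838
finger_force: 0.0
time_s: 17.33
tool_pos: [0.542, 0.1018, 0.3248]
wrist_force: [-0.4, -0.5, -0.8]
gauge_grip [255.8 135.6] 0.98 [ 0.3814 -0.2406  0.156 ]
gauge_grip [335.1 211.4] 0.59 [0.5433 0.1024 0.156 ]
gauge [253.7 176.9] 0.85 [ 0.3793 -0.2453  0.012 ]
gauge [326.2 254.9] 0.78 [0.5383 0.0945 0.012 ]
```

View pics/s2.png

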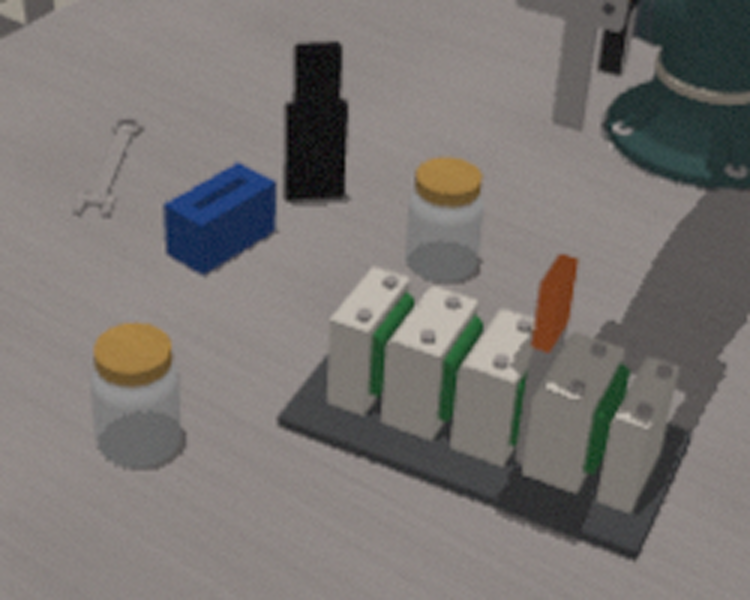

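The gauge stands alone in lane 2, its grip at (555,300) in the picture. The jars, wrench and look-alike haven't moved, and the gripper is well clear above.

```bash
python3 -c "
from bench import r
print(r.finish_job())"
```

```text
the job is handed in; nothing more can be done
None
```

The gauge is standing released in lane 2, pushed down until it met the floor. Lane 2 dragged about 4.4 N, lane 4 was stiff (about 12.5 N), lane 3 was slack (about 0.8 N), and lane 1 was not tried. The job is handed in; the jars and wrench were not touched.

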